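Trace the mineral vein on the microscope's tablet

ROBOT

A 7-joint arm with a two-finger parallel gripper is mounted at the origin on the work surface. World frame = base frame: x ahead of the robot, y to its left, z up, the work surface at z = 0. Lengths are in m, angles in rad, forces in N, time in s.
With the tool pointing down it reaches from about 0.4 to 0.85 m from the base axis. Payload 10.4 kg.
Tool frame: the origin (TCP) lies on the mounting face of the last link; the fingertips stand r.tips_ahead ahead of it and the grasp point (between the pads) lies 164 mm ahead of it (r.tips_ahead is the distance from the TCP to the fingertips, in m); z points along the fingers, y is the line along which they close (so a half turn about z gives the same grasp; the last joint's range is limited). The gripper opens to 87 mm and grips with 3 to 60 N. Pads are 19 mm wide; open, the fingers measure 117 mm over their backs; the gripper's body (75 mm by 190 mm) begins 51 mm behind the grasp point.
Start: joints at [-1.292, 0.332, -0.065, 1.46, 0.022, 1.35, -0.088], TCP at [0.186, 0.597, 0.405] pointing down, gripper open.
Joint ranges: [-2.6, 2.6], [-0.5, 2.12], [-1.47, 1.34], [0.16, 2.42], [-1.27, 4.41], [0.06, 2.06], [-2.6, 2.6]. Speed limits (rad/s): [2.22, 2.22, 2.79, 2.79, 3.14, 3.14, 3.14].

INTERFACE

Orientations are given as a unit quaternion [x, y, z, w].
In Python, from bench import telemetry, imaging, job, r gives the robot as it stands.
- The arm moves only by the tool move_arm, never from a script. Its argument "steps" is a list of rows, each an object of numbers: "dx", "dy", "dz": the shift along the tool's x, y, z in cm; "spin": the turn about the tool's z in rad. In form: [{"dx": .., "dy": .., "dz": .., "spin": ..}, ...]. A call has 1 to 12 rows; each row shifts and turns the commanded pose from where the row before left it, along the tool's axes as they then stand; what a row does not reach is not made up. A row lasts 1/10 s, in which the tool goes at most 50 mm and 8.59 degrees, less where a joint would pass 70% of its speed; a pose out of reach is approached as far as the arm can. A call with a gripper value outside its range is refused whole. "claw" is the finger opening in cm, from 0 to 8.7, set as the call begins (left out, the last holds). The fingers move at their own pace and stop on an object; "squeeze" is the grip in N (left out, the last holds). Time passes only in rows, so rows that do not move let the fingers close. It gives the time, the measured TCP pose, the force, the opening and the grip force at its end, in the units of the state.
- telemetry.read_state(): the state, without advancing time (a new reading comes with each control period).
- imaging.camera(name): name is "side" or "top"; returns a dict with "img" (480x640x3 uint8, red, green, blue), "camera_matrix" (3x3 intrinsics, pixels), "R" (3x3) and "t" (3): a world point X has camera coordinates R X + t. Camera axes: x right, y down, z forward; pixel columns grow to the right and rows downward; lengths in m; the calibration is good to about 2 mm. A picture is of the moment at which its call begins. There is no depth.
- job.close_job(): hands the job in; it is judged then, once.
The state is a dict: "time": time; "joint_positions": joint angles; "joint_vel": joint speeds; "joint_torque": joint torques, N m; "ee_pos": TCP position; "eef_rot": TCP orientation; "ft_force": force on the tool from outside, world axes, zero at the start; "torque": the same for the moment, N m; "width": finger opening in m; "grip_force": force on a finger pad.
Only numpy, scipy, OpenCV 4.12 (cv2) and the standard library are available. Lean on these libraries where they do the work, as an engineer would, in place of code of your own. Each camera call takes 0.05 s, during which the arm holds its last target. There are 200 camera calls.

TASK

The tablet on the foam mat shows the microscope's live picture of a rock section; measure its yellow vein by tracing it with your closed fingertips resting lightly on the glass: from the green dot, along every leg and bend, to the red dot. Finish while still holding the fingertips lightly on the red dot. Do not press hard, do not shift or pick up the tablet, and leave the stylus, the vials and everything else on the desk where they are.

Things in the scene. Friction and masses are not known exactly. Their poses are not given: they have to be found in the camera images.
- tablet: tablet, a loose black slab 165 x 250 x 9 mm, 0.55 kg, screen up on a foam mat. Origin: centre of its underside; x across its short side, y along its long side (dark strip of grey icons on the -y side), z up; the glass is at z = 9 mm, about 34 mm above the desk. It shows blue-grey mineral grains crossed by one yellow vein, 6 to 9 mm wide: four straight legs, three bends
- mat: soft grey foam mat 190 x 280 x 25 mm on the desk under the tablet; origin at the centre of its underside, x along its short side. It gives: the tablet sinks about 0.7 mm for each newton of push, and rises again. On the glass 1 to 8 N is a light touch, over 15 N is pressing hard
- vein0 (a point): centre of the green dot (15 mm across) where the vein starts, on the glass; at x -30, y +90 mm in the tablet's frame; its axes are the tablet's, as for all vein points. The touch is taken at the point midway between the two fingertips, so keep them closed and pointing about straight down
- vein1 (a point): on the vein, halfway between vein0 and vein2
- vein2 (a point): first bend of the vein, on the glass; at x +35, y +60 mm in the tablet's frame
- vein3 (a point): on the vein, halfway between vein2 and vein4
- vein4 (a point): second bend of the vein; at x -5, y +15 mm in the tablet's frame
- vein5 (a point): on the vein, halfway between vein4 and vein6
- vein6 (a point): third bend of the vein; at x +30, y -30 mm in the tablet's frame
- vein7 (a point): on the vein, halfway between vein6 and vein8
- vein8 (a point): centre of the red dot (15 mm across) where the vein ends, on the glass; at x -40, y -72 mm in the tablet's frame
- card_tray: open card tray 150 x 110 x 28 mm with walls 3 mm thick, fixed, off-white, beside the tablet; origin at the centre of its underside, x along its long side. Bystander
- stylus: white tablet stylus with a grey point, 140 mm long, 9 mm thick, lying on the desk along the robot's side of the mat; origin under its middle, x along it. Bystander: not to be used
- vial_white: clear sample vial with a white cap, 27 mm across, 58 mm tall, standing on the desk beyond the mat; origin at the centre of its foot. Bystander
- vial_pink: clear sample vial with a pink cap, 27 mm across, 58 mm tall, standing on the desk beyond the mat; origin at the centre of its foot. Bystander
- vial_tray: clear sample vial with a white cap, 27 mm across, 50 mm tall, standing in the card tray; origin at the centre of its foot. Bystander
- rock: dark green rock chip, about 30 x 26 x 28 mm, in the card tray; origin at the centre of its underside. Bystander
- loupe: black eye loupe, 38 mm across, 32 mm tall, standing on the desk on the robot's side of the card tray; origin at the centre of its foot. Bystander
- dish: clear round dish with its lid on, 90 mm across, 16 mm tall, at the back of the desk; origin at the centre of its foot. Bystander

How it is judged:
By the outcome, as a careful person would: the job done as asked, in the order asked, and still so for the second after the job is handed in, while the arm keeps its last pose, push and grip.
It also fails if it takes over 45 s, if anything falls off the work surface, if the arm or the gripper's body presses on something with over 40 N, if the wrist force passes 120 N, or if a joint passes its speed limit or range.

## Working session

There is one attempt and no reset: what is moved stays moved. The work goes in short steps, Python scripts to look and compute and a tool call to move; the robot and the scene stay as the last step left them, time stands still between calls to the robot, and variables do not carry over. Pictures are saved under pics/ and viewed, at most 10 in all, crops included, and the job is handed in when it is done.

Besides the shell and the picture viewer there is one more tool, called after "Emit:" by a JSON object that holds its "fn" and its "kwargs". move_arm: Moves the arm, as the interface text tells. Its arguments: {"type":"object","properties":{"steps":{"type":"array","items":{"type":"object","properties":{"dx":{"type":"number"},"dy":{"type":"number"},"dz":{"type":"number"},"spin":{"type":"number"}}}},"claw":{"type":"number"},"squeeze":{"type":"number"}},"required":["steps"]}

```bash
mkdir -p pics
python3 - <<'E'
from bench import telemetry, imaging, job, r
import cv2,pickle
print(telemetry.read_state(), r.tips_ahead)
d={}
for n in("top","side"):
    c=imaging.camera(n); d[n]=c
    cv2.imwrite(f"pics/{n}0.png",c["img"][:,:,::-1]); print(n,c["camera_matrix"],c["R"],c["t"])
pickle.dump(d,open("c0.pkl","wb"))
E
```

```text
{'time': 0.0, 'joint_positions': array([-1.29159038,  0.33286024, -0.06473565,  1.46094483,  0.02165967,
        1.34986352, -0.08849409]), 'joint_vel': array([ 0.00094901,  0.00087424,  0.00125268, -0.0016301 , -0.00032026,
        0.00036791, -0.00016922]), 'joint_torque': array([ 1.08379110e-03, -6.23261976e+01,  2.51627492e-02, -3.89887011e+01,
       -6.13957294e-02,  4.00997372e-02,  1.07792605e-04]), 'ee_pos': array([0.1857256 , 0.59663577, 0.40395945]), 'eef_rot': array([ 1.50294395e-01,  9.88641047e-01, -6.87487077e-04, -4.91820454e-05]), 'ft_force': array([ 0.23681809, -0.50497761, -0.43865266]), 'torque': array([0.01265718, 0.04464313, 0.01751293]), 'grip_force': 0.0, 'width': 0.08681441961139463} 0.1822
top [[621.81760725   0.         323.72613055]
 [  0.         621.81760725 234.92667546]
 [  0.           0.           1.        ]] [[ 0.01443991 -0.9998177   0.01249226]
 [-0.98718439 -0.01624102 -0.1587552 ]
 [ 0.15892914 -0.01003975 -0.98723894]] [-0.02946623  0.60779323  0.92176596]
side [[589.64172351   0.         332.40813578]
 [  0.         589.64172351 234.33054617]
 [  0.           0.           1.        ]] [[-0.74967775 -0.6617922  -0.00378879]
 [-0.32277117  0.37062087 -0.87089548]
 [ 0.57775604 -0.65166805 -0.49145367]] [0.43775037 0.26251438 0.5585645 ]
```

View pics/top0.png

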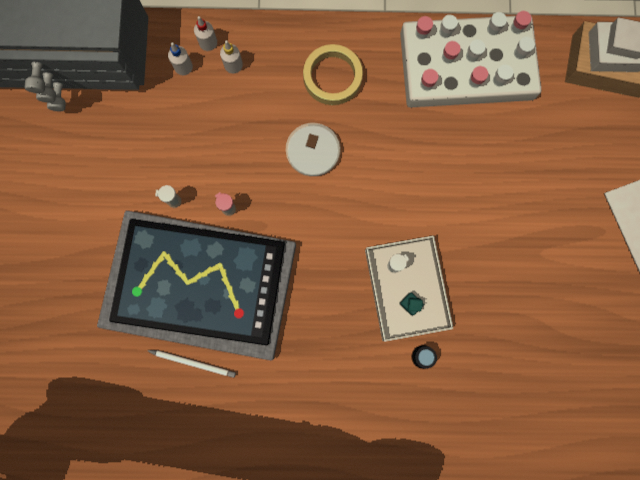

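View pics/side0.png

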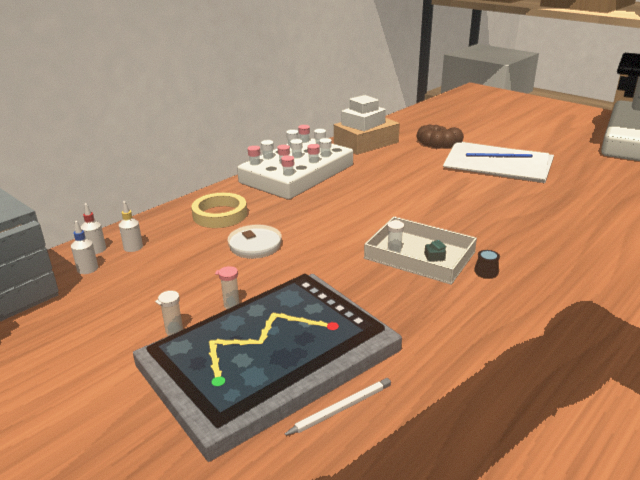

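The top view shows the green dot at about (137,292), bends near (165,255), (188,283) and (220,265), and the red dot at (239,313). In the side view green is at (218,381) and red at (332,326). The arm is in neither picture.

```bash
cat > h.py <<'E'
import numpy as np,cv2
V=np.array([[-30,90],[35,60],[-5,15],[30,-30],[-40,-72]])/1000
def ray(c,p,z):
    d=c["R"].T@np.linalg.inv(c["camera_matrix"])@[*p,1]; o=-c["R"].T@c["t"]
    return o+d*(z-o[2])/d[2]
def dot(c,col,box):
    x0,x1,y0,y1=box; h=cv2.cvtColor(c["img"],cv2.COLOR_RGB2HSV).astype(int)
    H,S,W=h[...,0],h[...,1],h[...,2]
    m=(S>140)&(W>110)&(((H>45)&(H<80)) if col=="g" else ((H<5)|(H>174)))
    k=np.zeros_like(m); k[y0:y1,x0:x1]=1; m=(m&k).astype(np.uint8)
    n,l,s,ce=cv2.connectedComponentsWithStats(m); i=1+s[1:,4].argmax(); return ce[i],s[i]
E
python3 - <<'E'
from h import *
import pickle
d=pickle.load(open("c0.pkl","rb")); res={}
for n,b in(("top",dict(g=(120,155,275,310),r=(225,252,300,328))),("side",dict(g=(200,236,368,394),r=(320,345,316,336)))):
    for k in "gr":
        p,s=dot(d[n],k,b[k]); res[n,k]=ray(d[n],p,.034); print(n,k,p,s,res[n,k])
for n in("top","side","avg"):
    g,q=[res[n,k][:2] if n!="avg" else (res["top",k]+res["side",k])[:2]/2 for k in "gr"]
    a=V[4]-V[0]; w=q-g; th=np.arctan2(w[1],w[0])-np.arctan2(a[1],a[0])
    R=np.array([[np.cos(th),-np.sin(th)],[np.sin(th),np.cos(th)]])
    P=(V-(V[0]+V[4])/2)@R.T+(g+q)/2
    print(n,"len",np.linalg.norm(w),np.linalg.norm(a),"th",th); print(P.round(4))
    if n=="avg":
        for m in("top","side"):
            c=d[m]; X=np.c_[P,np.full(5,.034)]@c["R"].T+c["t"]; u=X@c["camera_matrix"].T; print(m,(u[:,:2]/u[:,2:]).round(1))
E
```

```text
top g [136.43835616 291.1369863 ] [132 287  10   9  73] [0.51716394 0.26993565 0.034     ]
top r [238.45833333 313.08333333] [234 309  10   9  72] [0.48562892 0.11021873 0.034     ]
side g [217.91578947 380.94736842] [212 377  13   9  95] [0.51824178 0.2695062  0.034     ]
side r [332.39189189 325.7027027 ] [327 322  12   8  74] [0.4868372  0.10980976 0.034     ]
top len 0.16280034027729476 0.16230834852218784 th -0.13328576201546993
[[0.5171 0.2697]
 [0.5776 0.2313]
 [0.5319 0.192 ]
 [0.5606 0.1428]
 [0.4857 0.1105]]
side len 0.16275503483209514 0.16230834852218784 th -0.13252383022924463
[[0.5182 0.2693]
 [0.5787 0.231 ]
 [0.5331 0.1916]
 [0.5618 0.1424]
 [0.4869 0.11  ]]
avg len 0.16277767574232452 0.16230834852218784 th -0.13290484913892953
[[0.5177 0.2695]
 [0.5781 0.2311]
 [0.5325 0.1918]
 [0.5612 0.1426]
 [0.4863 0.1102]]
top [[136.7 290.8]
 [163.6 252.7]
 [187.2 282.1]
 [219.5 264.3]
 [238.5 312.7]]
side [[218.3 381.2]
 [211.5 341.6]
 [260.3 341.9]
 [273.3 314.1]
 [332.5 326. ]]
```

The frame agrees: the dot spacing measures 162.8 mm against 162.3 mm, and the predicted bends land on the seen ones. I'll close the fingers, square the tool to the world axes, and start across.

Emit:
{"fn": "move_arm", "kwargs": {"steps": [{"spin":-0.1},{"spin":-0.1},{"spin":-0.1},{"dx":-1.5,"dy":-1.5},{"dx":-3,"dy":-3},{"dx":-3,"dy":-3},{"dx":-3,"dy":-3},{"dx":-3,"dy":-3},{"dx":-3,"dy":-3},{"dx":-3,"dy":-3},{"dx":-1.5,"dy":-1.5},{}], "claw": 0, "squeeze": 5}}

```text
$.steps[0]: bad value
```

Emit:
{"fn": "move_arm", "kwargs": {"steps": [{"dx":0,"dy":0,"dz":0,"spin":-0.1},{"dx":0,"dy":0,"dz":0,"spin":-0.1},{"dx":0,"dy":0,"dz":0,"spin":-0.1},{"dx":-1.5,"dy":-1.5,"dz":0,"spin":0},{"dx":-3,"dy":-3,"dz":0,"spin":0},{"dx":-3,"dy":-3,"dz":0,"spin":0},{"dx":-3,"dy":-3,"dz":0,"spin":0},{"dx":-3,"dy":-3,"dz":0,"spin":0},{"dx":-3,"dy":-3,"dz":0,"spin":0},{"dx":-3,"dy":-3,"dz":0,"spin":0},{"dx":-1.5,"dy":-1.5,"dz":0,"spin":0},{"dx":0,"dy":0,"dz":0,"spin":0}], "claw": 0, "squeeze": 5}}

```text
time: 1.3
ee_pos: [0.3981, 0.3833, 0.4046]
eef_rot: [0.004, 1.0, -0.001, 0.0]
ft_force: [0.2, 0.2, -0.5]
width: 0.0028
grip_force: 0.0
```

Emit:
{"fn": "move_arm", "kwargs": {"steps": [{"dx":-2,"dy":-2,"dz":1,"spin":0},{"dx":-2.5,"dy":-2,"dz":2,"spin":0},{"dx":-2.5,"dy":-2.3,"dz":2,"spin":0},{"dx":-2.5,"dy":-2.5,"dz":2,"spin":0},{"dx":-2.5,"dy":-2.5,"dz":2,"spin":0},{"dx":0,"dy":0,"dz":3,"spin":0},{"dx":0,"dy":0,"dz":2,"spin":0},{"dx":0,"dy":0,"dz":1,"spin":0},{"dx":0,"dy":0,"dz":0,"spin":0},{"dx":0,"dy":0,"dz":0,"spin":0}]}}

```text
time: 2.3
ee_pos: [0.5151, 0.2739, 0.2556]
eef_rot: [0.0, 1.0, 0.0, 0.0]
ft_force: [-0.7, 0.6, 0.7]
width: 0.0005
grip_force: 0.0
```

```bash
cat > look.py <<'E'
import sys
from h import *
from bench import telemetry, imaging
from scipy.spatial.transform import Rotation as Ro
s=telemetry.read_state(); Rm=Ro.from_quat(s["eef_rot"]).as_matrix(); tip=s["ee_pos"]+Rm[:,2]*.1822
print(s["time"],"tip",tip.round(4),"F",s["ft_force"].round(2),s["width"],"toolx",Rm[:,0].round(4),"z",Rm[:,2].round(4))
out=[]
for n in("side","top"):
    c=imaging.camera(n)
    for X in (tip,):
        u=c["camera_matrix"]@(c["R"]@X+c["t"]); u=u[:2]/u[2]; print(n,u.round(1))
    x,y=int(u[0])-50,int(u[1])-60; out.append(cv2.resize(c["img"][max(y,0):y+110,max(x,0):x+100,::-1],(400,440),interpolation=cv2.INTER_NEAREST)); print("crop origin",x,y)
cv2.imwrite(f"pics/{sys.argv[1]}.png",np.hstack(out))
E
python3 look.py a1
```

```text
2.3 tip [0.5153 0.2741 0.0734] F [-0.72  0.63  0.67] 0.0004755370376484843 toolx [-1.e+00  9.e-04 -6.e-04] z [ 6.e-04  7.e-04 -1.e+00]
side [212.8 357.4]
crop origin 162 297
top [126.1 290.5]
crop origin 76 230
```

View pics/a1.png

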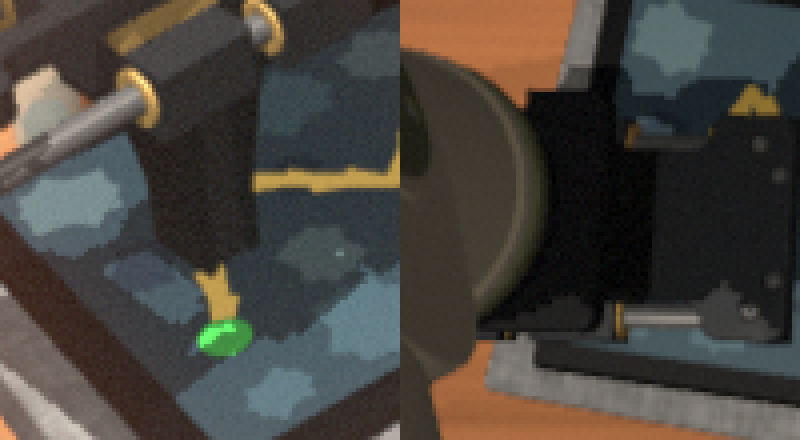

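The side view shows the closed tips about 36 mm above the glass, over the far side of the green dot. Their centre is near (214,359), against a predicted (212.8,357.4), so kinematics and camera agree. In the top view the gripper hides the tips. I'll check that the arm has settled, then go lower.

Emit:
{"fn": "move_arm", "kwargs": {"steps": [{"dx":0,"dy":0,"dz":1,"spin":0},{"dx":0,"dy":0,"dz":1,"spin":0},{"dx":0,"dy":0,"dz":0.5,"spin":0},{"dx":0,"dy":0,"dz":0,"spin":0},{"dx":0,"dy":0,"dz":0,"spin":0},{"dx":0,"dy":0,"dz":0,"spin":0}]}}

```text
time: 3.0
ee_pos: [0.5153, 0.2732, 0.23]
eef_rot: [0.001, 1.0, 0.0, 0.0]
ft_force: [-0.2, -0.7, -0.2]
width: 0.0001
grip_force: 0.0
```

```bash
python3 look.py a2
```

```text
3.0 tip [0.5154 0.2733 0.0478] F [-0.24 -0.69 -0.25] 0.00011933480832694766 toolx [-1.0e+00  1.9e-03 -3.0e-04] z [ 3.e-04  3.e-04 -1.e+00]
side [215.6 374.7]
crop origin 165 314
top [131.6 291.7]
crop origin 81 231
```

Emit:
{"fn": "move_arm", "kwargs": {"steps": [{"dx":-0.23,"dy":-0.38,"dz":0,"spin":0},{"dx":0,"dy":0,"dz":0.5,"spin":0},{"dx":0,"dy":0,"dz":0.4,"spin":0},{"dx":0,"dy":0,"dz":0.1,"spin":0},{"dx":0,"dy":0,"dz":0,"spin":0},{"dx":0,"dy":0,"dz":0,"spin":0},{"dx":0,"dy":0,"dz":0,"spin":0}]}}

```text
time: 3.8
ee_pos: [0.5175, 0.2695, 0.2199]
eef_rot: [0.001, 1.0, 0.0, 0.0]
ft_force: [-0.5, -0.9, 1.1]
width: 0.0005
grip_force: 0.0
```

```bash
python3 look.py a3
```

```text
3.8 tip [0.5175 0.2695 0.0377] F [-0.46 -0.9   1.08] 0.0005252531113884714 toolx [-1.0e+00  1.7e-03 -2.0e-04] z [ 2.e-04  2.e-04 -1.e+00]
side [218.  378.8]
crop origin 167 318
top [136.1 290.7]
crop origin 86 230
```

View pics/a3.png

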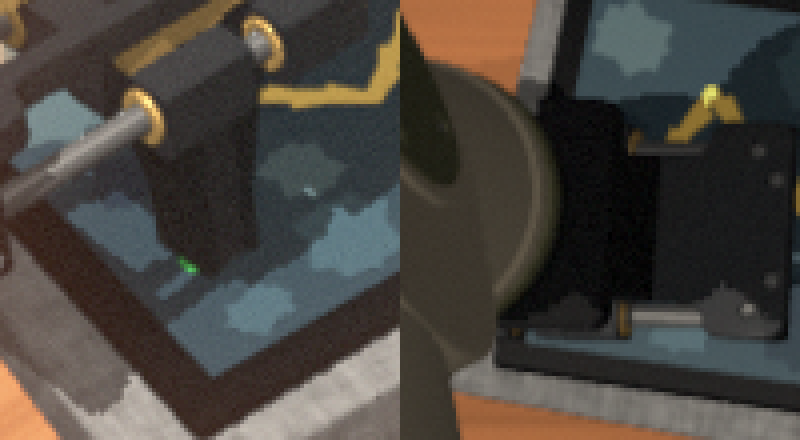

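The tips cover the green dot, with only a sliver left at crop (187,265), which is side pixel (214,384). The footprint centre is near (219,379), as predicted. Next I'll lower gently to contact.

Emit:
{"fn": "move_arm", "kwargs": {"steps": [{"dx":0,"dy":0,"dz":0.15,"spin":0},{"dx":0,"dy":0,"dz":0.15,"spin":0},{"dx":0,"dy":0,"dz":0.1,"spin":0},{"dx":0,"dy":0,"dz":0.1,"spin":0},{"dx":0,"dy":0,"dz":0,"spin":0},{"dx":0,"dy":0,"dz":0,"spin":0},{"dx":0,"dy":0,"dz":0,"spin":0}]}}

```text
time: 4.6
ee_pos: [0.5175, 0.2694, 0.2148]
eef_rot: [0.001, 1.0, 0.0, 0.0]
ft_force: [-1.6, -0.8, 2.3]
width: 0.0009
grip_force: 1.3
```

```bash
python3 look.py a4
```

```text
4.6 tip [0.5175 0.2694 0.0326] F [-1.61 -0.82  2.31] 0.0008679113123131271 toolx [-1.      0.0017 -0.    ] z [ 0.e+00  1.e-04 -1.e+00]
side [218.5 382.1]
crop origin 168 322
top [137. 291.]
crop origin 87 230
```

Contact is at about 34 mm with 2.3 N. I'll press 1 mm further and trace in half legs.

Emit:
{"fn": "move_arm", "kwargs": {"steps": [{"dx":0,"dy":0,"dz":0.1,"spin":0},{"dx":-0.3,"dy":-0.19,"dz":0,"spin":0},{"dx":-0.3,"dy":-0.19,"dz":0,"spin":0},{"dx":-0.3,"dy":-0.19,"dz":0,"spin":0},{"dx":-0.3,"dy":-0.19,"dz":0,"spin":0},{"dx":-0.3,"dy":-0.19,"dz":0,"spin":0},{"dx":-0.3,"dy":-0.19,"dz":0,"spin":0},{"dx":-0.3,"dy":-0.19,"dz":0,"spin":0},{"dx":-0.3,"dy":-0.19,"dz":0,"spin":0},{"dx":-0.3,"dy":-0.19,"dz":0,"spin":0},{"dx":-0.3,"dy":-0.19,"dz":0,"spin":0},{"dx":0,"dy":0,"dz":0,"spin":0}]}}

```text
time: 5.9
ee_pos: [0.5481, 0.2498, 0.2138]
eef_rot: [0.001, 1.0, -0.0, 0.0]
ft_force: [-0.5, 0.1, 3.8]
width: 0.0006
grip_force: 2.1
```

```bash
python3 look.py a5
```

```text
5.9 tip [0.5482 0.2497 0.0316] F [-0.46  0.1   3.81] 0.0005897733709384515 toolx [-1.0e+00  2.5e-03 -8.0e-04] z [ 8.e-04 -2.e-04 -1.e+00]
side [215.1 361.7]
crop origin 165 301
top [151.  271.6]
crop origin 101 211
```

Emit:
{"fn": "move_arm", "kwargs": {"steps": [{"dx":-0.3,"dy":-0.19,"dz":0,"spin":0},{"dx":-0.3,"dy":-0.19,"dz":0,"spin":0},{"dx":-0.3,"dy":-0.19,"dz":0,"spin":0},{"dx":-0.3,"dy":-0.19,"dz":0,"spin":0},{"dx":-0.3,"dy":-0.19,"dz":0,"spin":0},{"dx":-0.3,"dy":-0.19,"dz":0,"spin":0},{"dx":-0.3,"dy":-0.19,"dz":0,"spin":0},{"dx":-0.3,"dy":-0.18,"dz":0,"spin":0},{"dx":-0.3,"dy":-0.18,"dz":0,"spin":0},{"dx":-0.3,"dy":-0.18,"dz":0,"spin":0},{"dx":0,"dy":0,"dz":0,"spin":0},{"dx":0,"dy":0,"dz":0,"spin":0}]}}

```text
time: 7.2
ee_pos: [0.5779, 0.2311, 0.2139]
eef_rot: [0.001, 1.0, -0.0, 0.001]
ft_force: [1.5, -0.9, 3.5]
width: 0.0003
grip_force: 2.0
```

```bash
python3 look.py a6
```

```text
7.2 tip [0.5781 0.231  0.0317] F [ 1.54 -0.92  3.5 ] 0.0003189355383653297 toolx [-1.      0.0024 -0.0012] z [ 1.2e-03 -3.0e-04 -1.0e+00]
side [211.7 343. ]
crop origin 161 283
top [164.  252.9]
crop origin 114 192
```

View pics/a6.png

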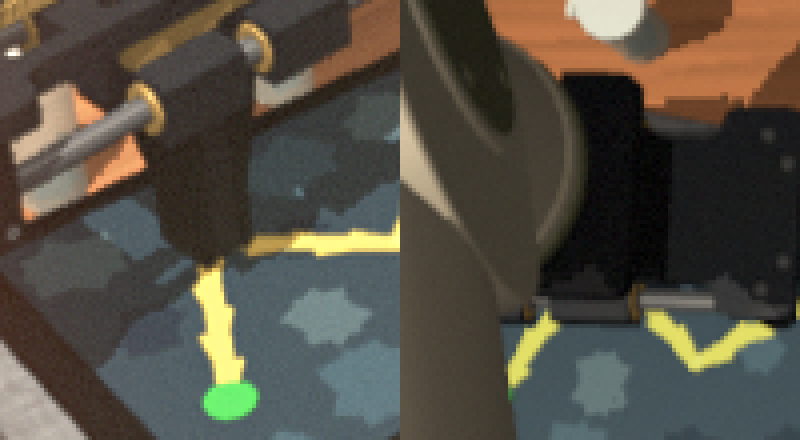

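The fingers sit on the first bend. The first leg shows as a yellow strip running down to the green dot at side pixel (219,383), about 2 px below its first place because the tablet has sunk. The tablet has not slid.

Emit:
{"fn": "move_arm", "kwargs": {"steps": [{"dx":0.42,"dy":-0.36,"dz":0,"spin":0},{"dx":0.42,"dy":-0.36,"dz":0,"spin":0},{"dx":0.42,"dy":-0.36,"dz":0,"spin":0},{"dx":0.42,"dy":-0.36,"dz":0,"spin":0},{"dx":0.42,"dy":-0.36,"dz":0,"spin":0},{"dx":0.42,"dy":-0.36,"dz":0,"spin":0},{"dx":0.42,"dy":-0.36,"dz":0,"spin":0},{"dx":0.42,"dy":-0.36,"dz":0,"spin":0},{"dx":0.42,"dy":-0.36,"dz":0,"spin":0},{"dx":0.42,"dy":-0.36,"dz":0,"spin":0},{"dx":0.36,"dy":-0.32,"dz":0,"spin":0},{"dx":0,"dy":0,"dz":0,"spin":0}]}}

```text
time: 8.5
ee_pos: [0.5312, 0.1918, 0.2136]
eef_rot: [0.001, 1.0, -0.0, -0.001]
ft_force: [0.8, 0.0, 4.5]
width: 0.0009
grip_force: 2.3
```

```bash
python3 look.py a7
```

```text
8.5 tip [0.5309 0.1917 0.0314] F [0.82 0.05 4.48] 0.0009020010108861217 toolx [-1.      0.0023  0.0012] z [-1.2e-03 -6.0e-04 -1.0e+00]
side [261.4 344. ]
crop origin 211 283
top [187.6 283.2]
crop origin 137 223
```

Emit:
{"fn": "move_arm", "kwargs": {"steps": [{"dx":-0.1,"dy":0,"dz":0,"spin":0},{"dx":-0.26,"dy":-0.45,"dz":0,"spin":0},{"dx":-0.26,"dy":-0.45,"dz":0,"spin":0},{"dx":-0.26,"dy":-0.45,"dz":0,"spin":0},{"dx":-0.26,"dy":-0.45,"dz":0,"spin":0},{"dx":-0.26,"dy":-0.45,"dz":0,"spin":0},{"dx":-0.26,"dy":-0.45,"dz":0,"spin":0}]}}

```text
time: 9.3
ee_pos: [0.5485, 0.165, 0.2137]
eef_rot: [0.001, 1.0, 0.0, -0.0]
ft_force: [-1.7, 2.1, 4.5]
width: 0.0002
grip_force: 2.1
```

```bash
python3 look.py a8
```

```text
9.3 tip [0.5485 0.165  0.0315] F [-1.68  2.06  4.48] 0.00023060321339863672 toolx [-1.      0.0019  0.    ] z [-0.e+00  2.e-04 -1.e+00]
side [267.5 327.7]
crop origin 217 267
top [205.1 272.3]
crop origin 155 212
```

Emit:
{"fn": "move_arm", "kwargs": {"steps": [{"dx":-0.26,"dy":-0.45,"dz":0,"spin":0},{"dx":-0.26,"dy":-0.45,"dz":0,"spin":0},{"dx":-0.26,"dy":-0.45,"dz":0,"spin":0},{"dx":-0.26,"dy":-0.45,"dz":0,"spin":0},{"dx":-0.24,"dy":-0.43,"dz":0,"spin":0},{"dx":0,"dy":0,"dz":0,"spin":0},{"dx":0,"dy":0,"dz":0,"spin":0}]}}

```text
time: 10.1
ee_pos: [0.5615, 0.142, 0.2138]
eef_rot: [0.001, 1.0, -0.001, 0.0]
ft_force: [1.8, -1.7, 4.5]
width: 0.0004
grip_force: 2.1
```

```bash
python3 look.py a9
```

```text
10.1 tip [0.5617 0.1418 0.0316] F [ 1.84 -1.65  4.46] 0.00035137757994070683 toolx [-1.0e+00  2.9e-03 -9.0e-04] z [ 9.0e-04 -1.1e-03 -1.0e+00]
side [273.6 315.2]
crop origin 223 255
top [220.3 264.2]
crop origin 170 204
```

View pics/a9.png

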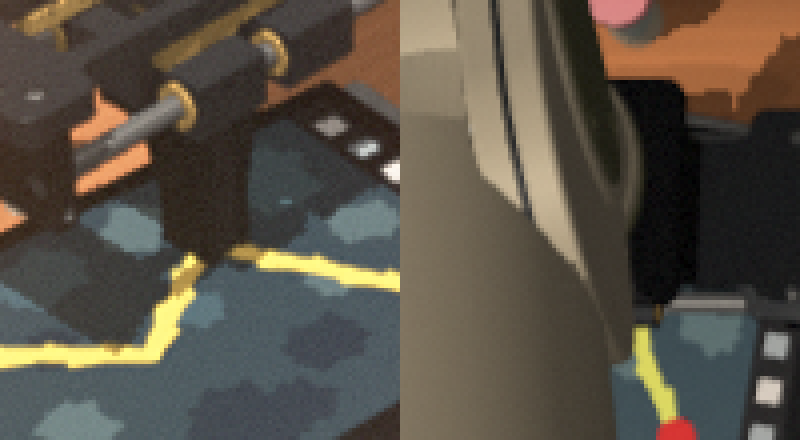

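The fingers are on the third bend, with legs 2 and 3 visible behind them. The red dot is at top pixel (239,312), so the tablet has not moved. Now the last leg.

Emit:
{"fn": "move_arm", "kwargs": {"steps": [{"dx":0.34,"dy":-0.14,"dz":0,"spin":0},{"dx":0.34,"dy":-0.14,"dz":0,"spin":0},{"dx":0.34,"dy":-0.14,"dz":0,"spin":0},{"dx":0.34,"dy":-0.14,"dz":0,"spin":0},{"dx":0.34,"dy":-0.14,"dz":0,"spin":0},{"dx":0.34,"dy":-0.14,"dz":0,"spin":0},{"dx":0.34,"dy":-0.14,"dz":0,"spin":0},{"dx":0.34,"dy":-0.14,"dz":0,"spin":0},{"dx":0.34,"dy":-0.14,"dz":0,"spin":0},{"dx":0.34,"dy":-0.14,"dz":0,"spin":0},{"dx":0.34,"dy":-0.14,"dz":0,"spin":0}]}}

```text
time: 11.3
ee_pos: [0.5234, 0.1276, 0.2138]
eef_rot: [0.001, 1.0, 0.0, 0.0]
ft_force: [2.3, 0.4, 4.1]
width: 0.0007
grip_force: 2.1
```

```bash
python3 look.py a10
```

```text
11.3 tip [0.5234 0.1277 0.0316] F [2.34 0.44 4.11] 0.0006619018808171294 toolx [-1.0e+00  1.8e-03 -1.0e-04] z [ 1.e-04  1.e-04 -1.e+00]
side [302.1 322.1]
crop origin 252 262
top [228.4 288.7]
crop origin 178 228
```

Emit:
{"fn": "move_arm", "kwargs": {"steps": [{"dx":0.34,"dy":-0.2,"dz":0,"spin":0},{"dx":0.34,"dy":-0.19,"dz":0,"spin":0},{"dx":0.34,"dy":-0.15,"dz":0,"spin":0},{"dx":0.34,"dy":-0.15,"dz":0,"spin":0},{"dx":0.34,"dy":-0.15,"dz":0,"spin":0},{"dx":0.34,"dy":-0.15,"dz":0,"spin":0},{"dx":0.34,"dy":-0.15,"dz":0,"spin":0},{"dx":0.34,"dy":-0.15,"dz":0,"spin":0},{"dx":0.34,"dy":-0.15,"dz":0,"spin":0},{"dx":0.34,"dy":-0.15,"dz":0,"spin":0},{"dx":0.3,"dy":-0.15,"dz":0,"spin":0},{"dx":0,"dy":0,"dz":0,"spin":0}]}}

```text
time: 12.6
ee_pos: [0.4861, 0.1101, 0.2136]
eef_rot: [0.001, 1.0, -0.0, -0.0]
ft_force: [1.4, 0.3, 4.0]
width: 0.0005
grip_force: 2.2
```

```bash
python3 look.py a11
```

```text
12.6 tip [0.4859 0.1101 0.0314] F [1.43 0.27 3.99] 0.00047146809339760416 toolx [-1.e+00  2.e-03  9.e-04] z [-9.e-04 -2.e-04 -1.e+00]
side [332.8 327.7]
crop origin 282 267
top [238.8 313. ]
crop origin 188 252
```

View pics/a11.png

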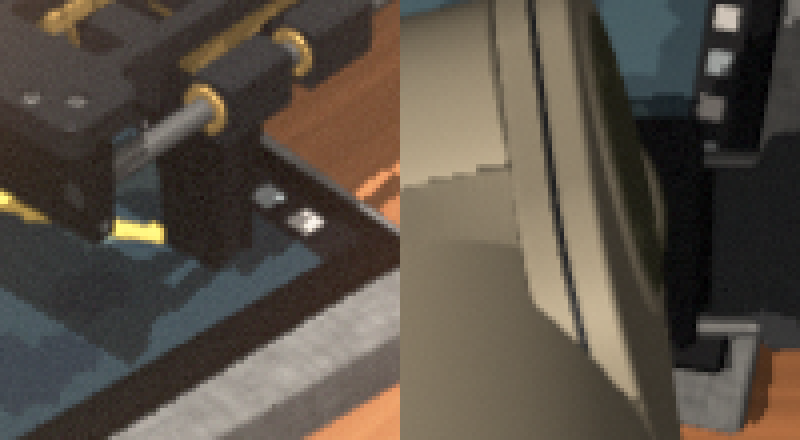

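The red dot is fully covered by the tips. The yellow leg runs in from the left and ends at crop (165,233), and the force is 4 N. I'll let it settle, then hand in.

Emit:
{"fn": "move_arm", "kwargs": {"steps": [{"dx":0,"dy":0,"dz":0,"spin":0},{"dx":0,"dy":0,"dz":0,"spin":0},{"dx":0,"dy":0,"dz":0,"spin":0},{"dx":0,"dy":0,"dz":0,"spin":0}]}}

```text
time: 13.1
ee_pos: [0.4862, 0.1102, 0.2134]
eef_rot: [0.001, 1.0, -0.0, -0.001]
ft_force: [-3.4, -1.6, 4.3]
width: -0.0
grip_force: 2.4
```

Run:
```python
from bench import telemetry, imaging, job
from h import *
c=imaging.camera("side"); print(dot(c,"g",(195,240,360,400))); s=telemetry.read_state(); print(s["ee_pos"],s["ft_force"])
if 1<s["ft_force"][2]<8: print(job.close_job())
```

```text
(array([218.19354839, 383.16129032]), array([212, 379,  13,   9,  62], dtype=int32))
[0.48620952 0.11024325 0.21341047] [-3.88163713 -0.61083639  4.44670452]
the job is handed in; nothing more can be done
None
```

I traced the vein from the green dot through all three bends to the red dot, pressing at about 2–4.5 N and staying within about 1.6 mm of the measured line at each check, with no sign of the tablet sliding, and handed the job in with the fingertips still resting on the red dot.

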